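# Check the inner gate, vent and open the pass box

## Robot

A 6-joint arm with a two-finger parallel gripper is mounted at the origin on the work surface; the furniture and walls round the work are solid. World frame = base frame: x ahead of the robot, y to its left, z up, the work surface at z = 0. Lengths are in m, angles in rad, forces in N, time in s.
With the tool pointing down it reaches from about 0.275 to 0.75 m from the base axis. Payload 10.2 kg.
Tool frame: the origin (TCP) lies where the fingers leave the gripper's body, on its centre line; the fingertips stand 64 mm ahead of it and the grasp point (between the pads) lies 45 mm ahead of it (env.hold_point_z is the distance from the TCP to the grasp point, in m); z points along the fingers, y is the line along which they close (so a half turn about z gives the same grasp; the last joint's range is limited). The gripper opens to 88 mm and grips with 3 to 60 N. Pads are 18 mm wide; open, the fingers measure 123 mm over their backs; the gripper's body (75 mm by 187 mm) begins 45 mm behind the grasp point.
Start: joints at [-1.514, 0.313, 1.498, -0, 1.331, -0.223], TCP at [0.145, -0.505, 0.303] pointing down, gripper open.
Joint ranges: [-2.94, 2.94], [-0.97, 2.17], [0.19, 2.56], [-1.23, 4.37], [0.02, 3.11], [-2.88, 2.88]. Speed limits (rad/s): [2.39, 2.39, 3.01, 3.14, 3.14, 3.14].

## Interface

Orientations are given as a unit quaternion [x, y, z, w].
In Python, from station import telemetry, viewer, ticket, finder, env gives the robot as it stands. The module is installed in compiled form; this text tells all that it offers.
- The arm moves only by the shell command python3 -m creep 'ROWS'. ROWS is JSON, a list of rows, each an object with "gripper": the closure, from -1 (fully open) to 1 (shut); "translation": the shift along the tool's x, y, z in cm, a list of three; "turn": the turn about the tool's z in units of 6 degrees (1.0 is 6 degrees). A call has 1 to 12 rows; each row is the pose to reach, as a shift and turn from the pose commanded when the call began, along the tool's axes at that moment; what a row does not reach only later rows make up. A row lasts 1/8 s, in which the tool goes at most 62.5 mm and 10.7 degrees, less where a joint would pass 70% of its speed; a pose out of reach is approached as far as the arm can. A call with a gripper value outside its range is refused whole. The fingers move at their own pace and stop on an object; the grip force is fixed at half the most. Time passes only in rows, so rows that repeat a pose let the fingers close. It gives the time, the measured TCP pose, the force, the opening and the grip force at its end, in the units of the state.
- telemetry.state(): the state, without advancing time (a new reading comes with each control period).
- viewer.get_image(name): name is "scene" or "top" or "wrist"; returns the picture (420x560x3 uint8, blue, green, red); there is no depth.
- viewer.get_calibration(name): a dict with "fx", "fy", "cx", "cy" (pixels), "xyz" and "rotation" of the camera in the world. Camera axes: x right, y down, z forward; pixel columns grow to the right and rows downward; lengths in m; the calibration is good to about 2 mm. A picture is of the moment at which its call begins: read the wrist's pose just before it. get_calibration takes no time and is no camera call; for the wrist camera it gives the pose at the moment of the call.
- ticket.job_done(): hands the job in; it is judged then, once.
Trained networks look in the newest picture that a camera, given by its name, has taken for a name from the list of things; names that differ only in an ending like _2 or _b are one class to them, and where a whole thing is asked for, a point or a joint stands for the part that bears it (a point fixed in the world has none). Each returns a list of dicts, best first, with "p" (0 to 1); they miss things now and then, are a little off and sometimes report something else, mostly with a low value. They report only what shows in the picture. A call takes as long as a camera call.
- finder.boxes_of(camera, name): "centre" ([column, row] in pixels, amid what is visible of it).
- finder.landmark_of(camera, name): "centre" ([column, row] in pixels: a listed point, or the origin of a listed thing).
The state is a dict: "time_s": time; "q": joint angles; "qvel": joint speeds; "joint_torque": joint torques, N m; "ee_pos": TCP position; "tcp_rot": TCP orientation; "contact_force": force on the tool from outside, world axes, zero at the start; "torque": the same for the moment, N m; "width": finger opening in m; "grasp_force": force on a finger pad.
Only numpy, scipy, OpenCV 4.12 (cv2) and the standard library are available. Lean on these libraries where they do the work, as an engineer would, in place of code of your own. Each camera call takes 0.05 s, during which the arm holds its last target. There are 200 camera calls.

## Task

The little pass box on the right of the argon chamber has to be opened without letting air into the chamber. First press firmly down on the inner gate's black T-handle with the fingertips to make sure by touch that the gate is fully shut, pushing it home if it is not; next pull the sprung vent knob on the box's roof up to its stop, keep it there for a second and let it go back down; then swing the outer door on the box's front wide open, about square to the front or farther, and leave it open with the inner gate still shut. Leave everything else on the bench where it is.

Things in the scene. Friction and masses are not known exactly. Their poses are not given: they have to be found in the camera images.
- airlock: Fixed aluminium pass box, 140 (x) x 150 (y) mm, roof at z 120 mm, with a grey argon chamber (200 mm long in y, 120 mm high, not handled) on its left (+y) beyond the inner gate. Origin: centre of the pass box's underside, on the bench. Own -x is the front with the outer door, +y points to the chamber, z up. The whole unit is placed and turned about z anew each time.
- inner_gate (a joint): Height of the inner gate in m: 0 fully shut (down on its stop), 0.06 fully raised; may start anywhere from shut to 16 mm up. A vertical slide with friction: it stays where it is left, and a downward push of about 4 N moves it; at 0 it meets a hard stop.
- inner_gate_top (a point): Centre of the flat top of the inner gate's black T-handle, 70 mm long in the airlock's x, 18 mm wide in its y, 12 mm thick. At airlock (0, 81, 152) mm when shut; moves up with the gate.
- vent_knob (a joint): Lift of the sprung vent knob in m: 0 at rest, 0.020 at its upper stop. The spring pulls it down with about 5 N at rest and 10 N at the stop; let go, it returns to 0.
- vent_knob_top (a point): Centre of the top of the black vent knob, a round mushroom head 36 mm in diameter and 22 mm high (straight side from 4 to 17 mm below its top) on a 12 mm stem, with a 14 mm high steel collar below it on the roof (14 mm free gap between them). At airlock (15, -30, 170) mm at rest.
- outer_door (a joint): Angle of the outer door in rad: 0 shut, 1.57 square to the front, 1.9 at its stop; starts shut. It turns anticlockwise seen from above, its left edge coming out to the front; slight friction (about 0.06 N m), it stays where it is left.
- outer_door_handle (a point): Top end of the black upright round bar handle on the outer door: the bar is 13 mm in diameter, upright, and reaches from this point 64 mm down. Its axis stands 36 mm in front of the door's face and 126 mm from the hinge axis along the door. At airlock (-119, 47.5, 126) mm when shut.
- outer_door_hinge (a point): Point on the outer door's upright hinge axis at the door's right edge, at airlock (-78, -78.5, 126) mm. The door panel runs from here 152 mm to the left, 10 mm thick, z 14 to 116 mm.
- grit_jar: Glass jar with dark grit, 65 mm across, 95 mm high, in front of the chamber. Bystander; origin at centre of underside.
- pliers: Red-handled flat pliers lying down, 53 x 136 x 12 mm, in front of the chamber. Bystander.
- loupe: Black folding loupe, 33 x 50 x 17 mm, to the right of the pass box. Bystander.
- hammer: Chasing hammer lying down, 53 x 231 x 26 mm, to the right of the pass box. Bystander.
- tin: Round metal tin, 64 mm across, 22 mm high, on the left part of the bench. Bystander.
- pumice: Grey pumice lump, 66 x 79 x 55 mm, on the left part of the bench. Bystander.

How it is judged:
On the way, in this order (a step that is already met when the one before it is completed fails the run):
1. the inner gate is pressed by the fingers with more than 3 N while it is shut (within 3 mm) (value of joint inner_gate below 0.003 m and contact force between the fingers and inner_gate above 3 N), for 0.2 s.
2. the vent knob is held at its upper stop (lifted more than 17 mm) for half a second (value of joint vent_knob above 0.017 m), for 0.5 s.
3. the vent knob is back down and the outer door is open by more than 1.2 rad (value of joint outer_door above 1.2 rad and value of joint vent_knob below 0.004 m), for 0.2 s.
At the end, for the whole second after the job is handed in: the outer door stands open by more than 1.2 rad and at rest, the inner gate is shut within 3 mm and the vent knob is back down within 4 mm (all of step 3 and value of joint inner_gate below 0.003 m and velocity of joint outer_door below 0.05 rad/s); the robot touches nothing.
It fails at once if the outer door is open (more than 0.08 rad) while the inner gate is not shut (more than 4 mm up) (value of joint outer_door above 0.08 rad and value of joint inner_gate above 0.004 m).
It fails at once if the vent knob is pulled while the inner gate is not shut (more than 4 mm up) (value of joint vent_knob above 0.01 m and value of joint inner_gate above 0.004 m).
It fails at once if a bystander is moved by more than 30 mm (distance of any of grit_jar, pliers, loupe, hammer, tin, pumice from where it was at the start of the episode above 0.03 m).
It also fails if it takes over 64 s, if anything falls off the work surface, if the arm or the gripper's body presses on something with over 40 N, if the wrist force passes 120 N, or if a joint passes its speed limit or range.

## Working session

There is one attempt and no reset: what is moved stays moved. The work goes in short steps, Python scripts to look and compute and a shell command to move; the robot and the scene stay as the last step left them, time stands still between calls to the robot, and variables do not carry over. Pictures are saved under pics/ and viewed, at most 10 in all, crops included, and the job is handed in when it is done.

```bash
mkdir -p pics; cat > h.py <<'E'
import numpy as np, cv2
from scipy.spatial.transform import Rotation as R
from station import telemetry, viewer, ticket, finder, env
def rot(c):
    r=np.array(c["rotation"],float)
    return r if r.shape==(3,3) else R.from_quat(r).as_matrix()
def ray(cam,px):
    c=viewer.get_calibration(cam); d=rot(c)@[(px[0]-c["cx"])/c["fx"],(px[1]-c["cy"])/c["fy"],1]
    return np.array(c["xyz"]),d
def at_z(cam,px,z):
    o,d=ray(cam,px); return o+d*(z-o[2])/d[2]
def proj(cam,P):
    c=viewer.get_calibration(cam); p=rot(c).T@(np.array(P)-c["xyz"]); return np.array([c["fx"]*p[0]/p[2]+c["cx"],c["fy"]*p[1]/p[2]+c["cy"]])
E
cat > a.py <<'E'
from h import *
for cam in ["scene","top"]:
    cv2.imwrite(f"pics/{cam}0.png",viewer.get_image(cam))
    for n in ["airlock","inner_gate_top","vent_knob_top","outer_door_handle","outer_door_hinge"]:
        print(cam,n,[(np.round(d["centre"]).tolist(),round(d["p"],2)) for d in finder.landmark_of(cam,n)[:2]])
print(telemetry.state())
E
python3 a.py
```

```text
scene airlock [([309.0, 274.0], 0.89), ([260.0, 246.0], 0.37)]
scene inner_gate_top []
scene vent_knob_top [([315.0, 238.0], 0.5)]
scene outer_door_handle [([273.0, 229.0], 0.68)]
scene outer_door_hinge [([280.0, 256.0], 0.71), ([317.0, 332.0], 0.32)]
top airlock [([335.0, 192.0], 0.82), ([355.0, 220.0], 0.7)]
top inner_gate_top [([315.0, 174.0], 0.66)]
top vent_knob_top [([353.0, 218.0], 0.73), ([244.0, 211.0], 0.63)]
top outer_door_handle [([310.0, 216.0], 0.67)]
top outer_door_hinge [([356.0, 220.0], 0.62)]
{'time_s': 0.6, 'q': array([-1.51439203e+00,  3.12883176e-01,  1.49771698e+00,  6.10259913e-07,
        1.33101068e+00, -2.23435970e-01]), 'qvel': array([ 0.00084636, -0.00042095,  0.00099112, -0.00254185, -0.00027286,
       -0.00011696]), 'joint_torque': array([-2.00249320e-03, -4.01987457e+01, -2.52356815e+01,  6.94135716e-02,
        3.20528622e-02, -4.20308857e-05]), 'ee_pos': array([ 0.14497625, -0.50458334,  0.30272239]), 'tcp_rot': array([ 9.90227148e-01,  1.39463959e-01,  1.05364845e-06, -9.03365905e-06]), 'contact_force': array([ 0.68575642, -0.05982537,  0.41031061]), 'torque': array([ 0.02436602,  0.01358624, -0.01897275]), 'grasp_force': 0.0, 'width': 0.08830722821393189}
```

View pics/scene0.png

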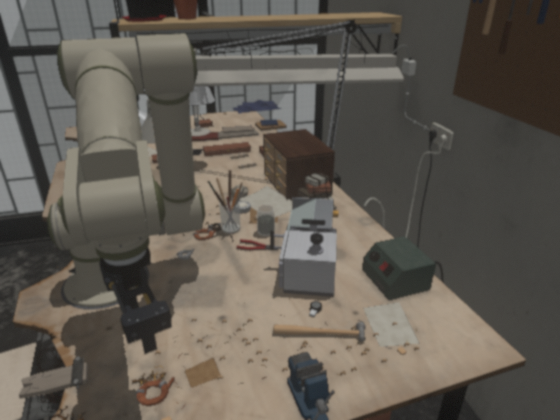

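View pics/top0.png

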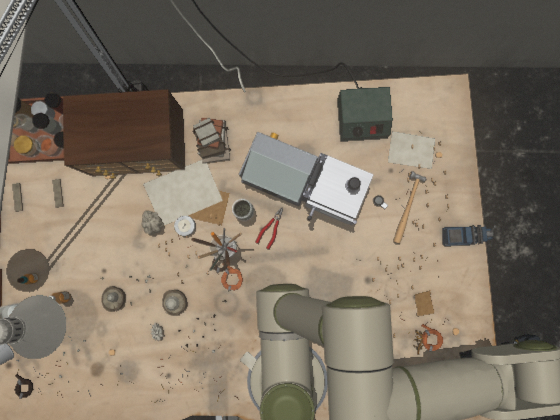

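The top view shows the pass box near (340,190), knob at (353,185), T-handle about (318,172), door handle about (312,212). The knob detection was wrong. I'll zoom in.

```bash
python3 - <<'E'
from h import *
t=cv2.imread("pics/top0.png")[140:260,280:420]; s=cv2.imread("pics/scene0.png")[190:310,240:380]
cv2.imwrite("pics/z.png",np.vstack([cv2.resize(t,None,fx=4.2,fy=4.2,interpolation=cv2.INTER_CUBIC)]))
for n,px,z in [("knob",(353,185),.17),("gate",(318,172),.155),("handle",(313,212),.126)]: print(n,at_z("top",px,z).round(3))
E
```

```text
knob [ 0.579 -0.176  0.17 ]
gate [ 0.617 -0.079  0.155]
handle [ 0.505 -0.068  0.126]
```

View pics/z.png

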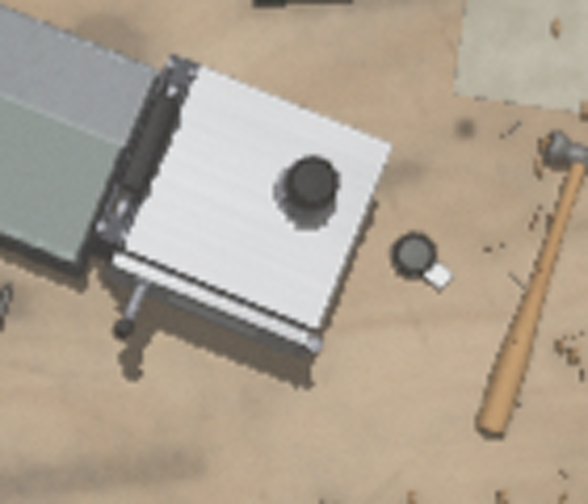

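The crop shows the knob at (354.5,183.3), T-handle (316.2,175), handle bar (309.3,217.9) and hinge (355.2,221) in full-image pixels. I'll fit the pose.

```bash
cat > fit.py <<'E'
from h import *
from scipy.optimize import least_squares
M=[((354.5,183.3),(15,-30,170)),((309.3,217.9),(-119,47.5,126)),((355.2,221),(-78,-78.5,120)),((372.9,175.2),(70,-75,120)),((316.2,175),(0,81,152))]
def T(p,a):
    c,s=np.cos(p[2]),np.sin(p[2]); a=np.array(a)/1000
    h=p[3] if a[1]>.08 else 0
    return np.array([p[0]+c*a[0]-s*a[1],p[1]+s*a[0]+c*a[1],a[2]+h])
f=lambda p:np.concatenate([proj("top",T(p,a))-px for px,a in M]+[[p[3]*50]])
r=least_squares(f,[.57,-.15,-.4,0])
print(r.x, r.fun.round(1)); 
for px,a in M: print(a,T(r.x,a).round(4), at_z("top",px,a[2]/1000).round(4))
E
python3 fit.py; python3 -c "
from h import *
st=telemetry.state();print(R.from_quat(st['tcp_rot']).as_matrix().round(3));c=viewer.get_calibration('wrist');print(c['xyz'],rot(c).round(2),c['fx'])"
```

```text
[ 0.58068665 -0.14680462 -0.3879567  -0.00561358] [-0.1  0.1  0.3 -0.1  0.2  1.   0.7 -0.5 -1.  -0.6 -0.3]
(15, -30, 170) [ 0.5832 -0.1802  0.17  ] [ 0.5836 -0.1804  0.17  ]
(-119, 47.5, 126) [ 0.4885 -0.0578  0.126 ] [ 0.4883 -0.0571  0.126 ]
(-78, -78.5, 120) [ 0.4788 -0.19    0.12  ] [ 0.4816 -0.1895  0.12  ]
(70, -75, 120) [ 0.6171 -0.2427  0.12  ] [ 0.6157 -0.2408  0.12  ]
(0, 81, 152) [ 0.6113 -0.0718  0.1464] [ 0.6087 -0.0744  0.152 ]
[[ 0.961  0.276 -0.   ]
 [ 0.276 -0.961  0.   ]
 [ 0.    -0.    -1.   ]]
[ 0.2196634  -0.48338507  0.38498301] [[ 0.28 -0.92 -0.29]
 [-0.96 -0.26 -0.08]
 [-0.    0.3  -0.95]] 320.16668962230057
```

```bash
cat >> h.py <<'E'
P=[.5807,-.1468,-.388]
def W(a):
    c,s=np.cos(P[2]),np.sin(P[2]); return np.array([P[0]+c*a[0]-s*a[1],P[1]+s*a[0]+c*a[1],a[2]])
def go(a,yaw):  # TCP target in airlock m, tool yaw rel. airlock (rad)
    s=telemetry.state(); m=R.from_quat(s["tcp_rot"]).as_matrix(); y=np.arctan2(m[1,0],m[0,0])
    d=(P[2]+yaw-y+np.pi)%(2*np.pi)-np.pi
    print("shift cm",(m.T@(W(a)-s["ee_pos"])*100).round(2),"turn",round(-np.degrees(d)/6,2))
E
python3 -c "
from h import *
go([0,.081,.32],np.pi/2)"
```

```text
shift cm [ 56.78 -28.71  -1.73] turn -8.62
```

```bash
python3 -m creep '[{"gripper":1,"translation":[5,-2.5,-0.2],"turn":-0.8},{"gripper":1,"translation":[10,-5,-0.5],"turn":-1.6},{"gripper":1,"translation":[15,-7.6,-0.7],"turn":-2.4},{"gripper":1,"translation":[20,-10.1,-0.9],"turn":-3.2},{"gripper":1,"translation":[25,-12.6,-1.0],"turn":-4.0},{"gripper":1,"translation":[30,-15.2,-1.2],"turn":-4.8},{"gripper":1,"translation":[35,-17.7,-1.4],"turn":-5.6},{"gripper":1,"translation":[40,-20.2,-1.5],"turn":-6.4},{"gripper":1,"translation":[45,-22.7,-1.6],"turn":-7.2},{"gripper":1,"translation":[50,-25.3,-1.7],"turn":-8.0},{"gripper":1,"translation":[54,-27.3,-1.7],"turn":-8.62},{"gripper":1,"translation":[56.8,-28.7,-1.7],"turn":-8.62}]'
python3 - <<'E'
from h import *
go([0,.081,.32],np.pi/2)
im=viewer.get_image("wrist");
for n in ["inner_gate_top","vent_knob_top","outer_door_handle","outer_door_hinge"]:
    print(n,[(np.round(d["centre"]).tolist(),round(d["p"],2)) for d in finder.landmark_of("wrist",n)[:2]])
for a in [(0,.081,.152),(.015,-.03,.17),(-.119,.0475,.126),(-.078,-.0785,.12),(.07,-.075,.12)]: 
    p=proj("wrist",W(a)); print(a,p.round()); cv2.circle(im,tuple(int(v) for v in p),4,(0,0,255),1) if abs(p).max()<2000 else 0
cv2.imwrite("pics/w1.png",im)
E
```

```text
time_s: 2.1
ee_pos: [0.6127, -0.0703, 0.3195]
tcp_rot: [0.83, 0.558, -0.0, -0.0]
contact_force: [-1.2, -0.7, 1.0]
width: 0.0004
grasp_force: 0.0
shift cm [-0.2  -0.07 -0.05] turn 0.02
inner_gate_top [([278.0, 215.0], 0.86)]
vent_knob_top []
outer_door_handle [([150.0, 239.0], 0.82)]
outer_door_hinge []
(0, 0.081, 0.152) [276. 211.]
(0.015, -0.03, 0.17) [293. 340.]
(-0.119, 0.0475, 0.126) [147. 238.]
(-0.078, -0.0785, 0.12) [202. 346.]
(0.07, -0.075, 0.12) [342. 343.]
```

View pics/w1.png

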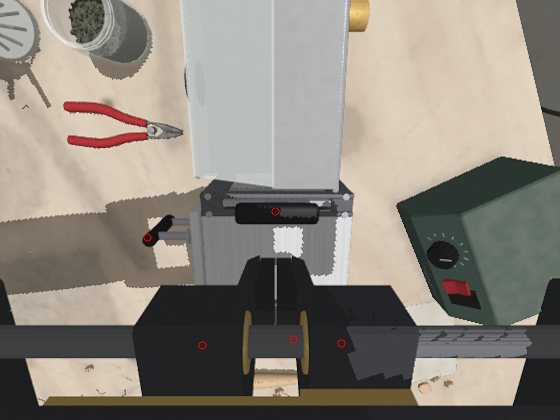

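The overlay points match the T-handle (277,213) and the bar top (148,238) within about 2 px, so the pose holds. Descending onto the handle.

```bash
python3 -m creep '[{"gripper":1,"translation":[-0.2,0,4],"turn":0},{"gripper":1,"translation":[-0.2,0,8],"turn":0},{"gripper":1,"translation":[-0.2,0,8.6],"turn":0},{"gripper":1,"translation":[-0.2,0,8.9],"turn":0},{"gripper":1,"translation":[-0.2,0,9.2],"turn":0},{"gripper":1,"translation":[-0.2,0,9.5],"turn":0},{"gripper":1,"translation":[-0.2,0,9.7],"turn":0},{"gripper":1,"translation":[-0.2,0,9.9],"turn":0},{"gripper":1,"translation":[-0.2,0,10.1],"turn":0},{"gripper":1,"translation":[-0.2,0,10.2],"turn":0},{"gripper":1,"translation":[-0.2,0,10.2],"turn":0}]'
```

```text
time_s: 3.72
ee_pos: [0.6109, -0.0737, 0.2177]
tcp_rot: [0.83, 0.557, -0.0, -0.0]
contact_force: [-0.2, 0.6, -0.1]
width: 0.0005
grasp_force: 0.0
```

```bash
python3 -m creep '[{"gripper":1,"translation":[0,0,0.1],"turn":0},{"gripper":1,"translation":[0,0,0.2],"turn":0},{"gripper":1,"translation":[0,0,0.3],"turn":0},{"gripper":1,"translation":[0,0,0.3],"turn":0},{"gripper":1,"translation":[0,0,0.3],"turn":0}]'; python3 -c "
from h import *
go([0,.081,.216],np.pi/2)"
```

```text
time_s: 4.35
ee_pos: [0.6109, -0.0737, 0.2164]
tcp_rot: [0.83, 0.557, 0.0, 0.001]
contact_force: [-5.5, 0.5, 10.9]
width: 0.0003
grasp_force: 5.4
shift cm [ 0.19 -0.03  0.04] turn -0.0
```

10.9 N at tip height 152.4 mm: the gate is hard on its stop. I'll press a little firmer, then lift.

```bash
python3 -m creep '[{"gripper":1,"translation":[0,0,0.1],"turn":0},{"gripper":1,"translation":[0,0,0.1],"turn":0},{"gripper":1,"translation":[0,0,0.1],"turn":0},{"gripper":1,"translation":[0,0,0.1],"turn":0}]'; python3 -m creep '[{"gripper":1,"translation":[0,0,-1],"turn":0},{"gripper":-1,"translation":[0,0,-5],"turn":0},{"gripper":-1,"translation":[0,0,-8],"turn":0},{"gripper":-1,"translation":[0,0,-8],"turn":0}]'; python3 -c "
from h import *
go([.015,-.03,.204],np.pi/2);go([.015,-.03,.29],np.pi/2);print(telemetry.state()['width'])"
```

```text
time_s: 4.85
ee_pos: [0.6109, -0.0737, 0.2163]
tcp_rot: [0.83, 0.558, 0.001, 0.001]
contact_force: [-6.9, 1.2, 15.9]
width: 0.0007
grasp_force: 8.5
time_s: 5.35
ee_pos: [0.6114, -0.0739, 0.2958]
tcp_rot: [0.83, 0.557, 0.001, 0.002]
contact_force: [-1.0, -0.4, -1.3]
width: 0.0284
grasp_force: 0.0
shift cm [-10.91   1.38   9.18] turn -0.0
shift cm [-10.91   1.42   0.58] turn -0.0
0.02838702116906295
```

```bash
python3 -m creep '[{"gripper":-1,"translation":[-4,0.5,0],"turn":0},{"gripper":-1,"translation":[-9,1.2,0],"turn":0},{"gripper":-1,"translation":[-10.9,1.4,0.6],"turn":0},{"gripper":-1,"translation":[-10.9,1.4,0.6],"turn":0}]'; python3 - <<'E'
from h import *
go([.015,-.03,.204],np.pi/2)
im=viewer.get_image("wrist")
for n in ["inner_gate_top","vent_knob_top"]:
    print(n,[(np.round(d["centre"]).tolist(),round(d["p"],2)) for d in finder.landmark_of("wrist",n)[:2]])
for a in [(0,.081,.152),(.015,-.03,.17)]:
    p=proj("wrist",W(a)); print(a,p.round()); cv2.circle(im,tuple(int(v) for v in p),4,(0,0,255),1)
cv2.imwrite("pics/w2.png",im)
E
```

```text
time_s: 5.85
ee_pos: [0.5822, -0.1803, 0.2862]
tcp_rot: [0.831, 0.557, -0.001, -0.001]
contact_force: [0.1, -0.1, -1.1]
width: 0.0683
grasp_force: 0.0
shift cm [0.04 0.12 8.21] turn -0.02
inner_gate_top [([255.0, 57.0], 0.61)]
vent_knob_top [([282.0, 236.0], 0.74)]
(0, 0.081, 0.152) [253.  58.]
(0.015, -0.03, 0.17) [277. 236.]
```

View pics/w2.png

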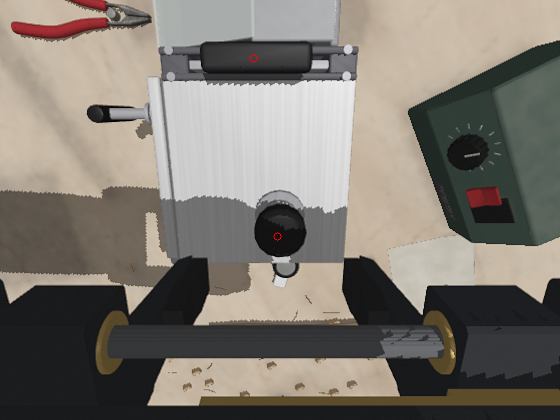

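The knob head is centred near (280,231), about 1–2 mm from the prediction. Descend with a small correction and grip.

```bash
python3 -m creep '[{"gripper":-1,"translation":[0.15,0.25,2],"turn":0},{"gripper":-1,"translation":[0.15,0.25,5],"turn":0},{"gripper":-1,"translation":[0.15,0.25,7.5],"turn":0},{"gripper":-1,"translation":[0.15,0.25,8.2],"turn":0},{"gripper":0.2,"translation":[0.15,0.25,8.2],"turn":0},{"gripper":1,"translation":[0.15,0.25,8.2],"turn":0},{"gripper":1,"translation":[0.15,0.25,8.2],"turn":0},{"gripper":1,"translation":[0.15,0.25,8.2],"turn":0},{"gripper":1,"translation":[0.15,0.25,8.2],"turn":0},{"gripper":1,"translation":[0.15,0.25,8.2],"turn":0}]'
```

```text
time_s: 7.25
ee_pos: [0.5854, -0.1795, 0.2058]
tcp_rot: [0.83, 0.557, 0.0, 0.0]
contact_force: [-1.3, -0.5, 0.8]
width: 0.0345
grasp_force: 30.0
```

```bash
python3 -m creep '[{"gripper":1,"translation":[0,0,-0.5],"turn":0},{"gripper":1,"translation":[0,0,-1],"turn":0},{"gripper":1,"translation":[0,0,-1.5],"turn":0},{"gripper":1,"translation":[0,0,-1.9],"turn":0},{"gripper":1,"translation":[0,0,-2.1],"turn":0},{"gripper":1,"translation":[0,0,-2.1],"turn":0}]'; python3 - <<'E'
from h import *
cv2.imwrite("pics/w3.png",viewer.get_image("wrist"))
E
```

```text
time_s: 8.0
ee_pos: [0.5854, -0.1795, 0.226]
tcp_rot: [0.83, 0.557, -0.0, -0.0]
contact_force: [5.0, -3.6, -13.4]
width: 0.0346
grasp_force: 30.0
```

View pics/w3.png

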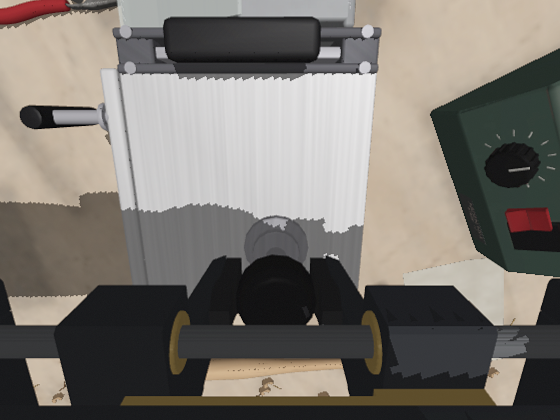

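The knob is held between the fingers (275,290) and lifted 20 mm, and 13 N says it is at the stop. Hold for a second, lower it, release and rise.

```bash
python3 -m creep '[{"gripper":1,"translation":[0,0,0],"turn":0},{"gripper":1,"translation":[0,0,0],"turn":0},{"gripper":1,"translation":[0,0,0],"turn":0},{"gripper":1,"translation":[0,0,0],"turn":0},{"gripper":1,"translation":[0,0,0],"turn":0},{"gripper":1,"translation":[0,0,0],"turn":0},{"gripper":1,"translation":[0,0,0],"turn":0},{"gripper":1,"translation":[0,0,0],"turn":0}]'; python3 -m creep '[{"gripper":1,"translation":[0,0,0.7],"turn":0},{"gripper":1,"translation":[0,0,1.4],"turn":0},{"gripper":1,"translation":[0,0,2.05],"turn":0},{"gripper":1,"translation":[0,0,2.05],"turn":0},{"gripper":-1,"translation":[0,0,2.05],"turn":0},{"gripper":-1,"translation":[0,0,2.05],"turn":0},{"gripper":-1,"translation":[0,0,2.05],"turn":0},{"gripper":-1,"translation":[0,0,2.05],"turn":0},{"gripper":-1,"translation":[0,0,-2],"turn":0},{"gripper":-1,"translation":[0,0,-6.5],"turn":0},{"gripper":-1,"translation":[0,0,-6.5],"turn":0}]'; python3 - <<'E'
from h import *
cv2.imwrite("pics/w4.png",viewer.get_image("wrist"))
go([-.119,.0475,.28],0); go([-.119,.0475,.162],0)
for a in [(0,.081,.152),(.015,-.03,.17)]: print(proj("wrist",W(a)))
E
```

```text
time_s: 9.05
ee_pos: [0.5854, -0.1795, 0.226]
tcp_rot: [0.83, 0.557, -0.0, -0.0]
contact_force: [5.1, -3.1, -13.5]
width: 0.0348
grasp_force: 30.0
time_s: 10.42
ee_pos: [0.5861, -0.1798, 0.2954]
tcp_rot: [0.83, 0.557, 0.002, 0.003]
contact_force: [-0.3, -0.3, -0.8]
width: 0.0881
grasp_force: 0.0
shift cm [  7.59 -13.6    1.25] turn 15.0
shift cm [  7.6  -13.63  13.05] turn 15.0
[248.61801503  59.72010642]
[272.55564177 233.54322206]
```

View pics/w4.png

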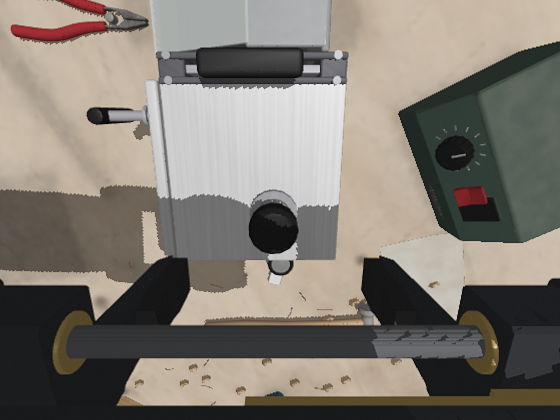

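The knob is back down at (273,230), the gate handle unchanged at (250,62). Now over the door bar with a 90° turn.

```bash
python3 -m creep '[{"gripper":-1,"translation":[0.7,-1.4,0],"turn":1.5},{"gripper":-1,"translation":[1.5,-2.7,0],"turn":3},{"gripper":-1,"translation":[2.3,-4.1,0],"turn":4.5},{"gripper":-1,"translation":[3,-5.4,0],"turn":6},{"gripper":-1,"translation":[3.8,-6.8,0],"turn":7.5},{"gripper":-1,"translation":[4.6,-8.2,0],"turn":9},{"gripper":-1,"translation":[5.3,-9.5,0],"turn":10.5},{"gripper":-1,"translation":[6.1,-10.9,0],"turn":12},{"gripper":-1,"translation":[6.8,-12.2,0],"turn":13.5},{"gripper":-1,"translation":[7.6,-13.6,0.5],"turn":15},{"gripper":-1,"translation":[7.6,-13.6,1.2],"turn":15},{"gripper":-1,"translation":[7.6,-13.6,1.2],"turn":15}]'; python3 - <<'E'
from h import *
go([-.119,.0475,.162],0)
im=viewer.get_image("wrist")
print([(np.round(d["centre"]).tolist(),round(d["p"],2)) for d in finder.landmark_of("wrist","outer_door_handle")[:2]])
p=proj("wrist",W([-.119,.0475,.126])); print(p); cv2.circle(im,tuple(int(v) for v in p),4,(0,0,255),1)
cv2.imwrite("pics/w5.png",im)
E
```

```text
time_s: 11.98
ee_pos: [0.4883, -0.0579, 0.2786]
tcp_rot: [0.981, -0.192, -0.001, -0.0]
contact_force: [0.3, 0.0, -0.3]
width: 0.0882
grasp_force: 0.0
shift cm [ 0.04 -0.02 11.66] turn 0.02
[([277.0, 214.0], 0.75)]
[274.11156451 217.86447343]
```

View pics/w5.png

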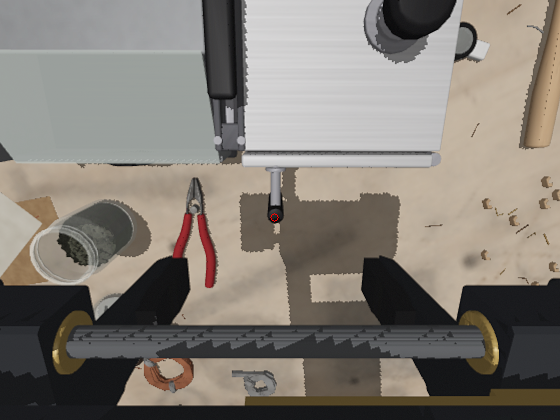

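The bar top is at (276,213), 1–1.5 mm off the prediction. Descend and grip it.

```bash
python3 -m creep '[{"gripper":-1,"translation":[0.15,0.1,4],"turn":0},{"gripper":-1,"translation":[0.15,0.1,8],"turn":0},{"gripper":-1,"translation":[0.15,0.1,11],"turn":0},{"gripper":-1,"translation":[0.15,0.1,11.7],"turn":0},{"gripper":1,"translation":[0.15,0.1,11.7],"turn":0},{"gripper":1,"translation":[0.15,0.1,11.7],"turn":0},{"gripper":1,"translation":[0.15,0.1,11.7],"turn":0},{"gripper":1,"translation":[0.15,0.1,11.7],"turn":0},{"gripper":1,"translation":[0.15,0.1,11.7],"turn":0},{"gripper":1,"translation":[0.15,0.1,11.7],"turn":0},{"gripper":1,"translation":[0.15,0.1,11.7],"turn":0}]'; cat > arc.py <<'E'
from h import *
import sys
p0,p1,n=map(float,sys.argv[1:])
s=telemetry.state(); m=R.from_quat(s["tcp_rot"]).as_matrix(); h=W([-.078,-.0785,0]); h[2]=s["ee_pos"][2]
v=s["ee_pos"]-h; b=W([-.119,.0475,0])-W([-.078,-.0785,0]); print("phi now",np.arctan2(v[1],v[0])-np.arctan2(b[1],b[0]),"r",np.hypot(*v[:2]),np.hypot(*b[:2]))
for a in np.linspace(p0,p1,int(n)+1)[1:]:
    q=R.from_euler("z",a-p0).apply(v)+h; print((m.T@(q-s["ee_pos"])*100).round(1).tolist(),round(-np.degrees(a-p0)/6,1))
E
python3 arc.py 0 .8 12
```

```text
time_s: 13.45
ee_pos: [0.4893, -0.0591, 0.1627]
tcp_rot: [0.981, -0.193, -0.0, -0.0]
contact_force: [-0.3, 0.4, -0.3]
width: 0.0202
grasp_force: 0.0
phi now -0.007064109051680978 r 0.13124277040423585 0.13250283015845357
[-0.8, 0.3, 0.0] -0.6
[-1.6, 0.6, 0.0] -1.3
[-2.4, 1.0, 0.0] -1.9
[-3.2, 1.5, 0.0] -2.5
[-3.9, 2.0, 0.0] -3.2
[-4.6, 2.5, 0.0] -3.8
[-5.2, 3.1, 0.0] -4.5
[-5.8, 3.8, 0.0] -5.1
[-6.4, 4.4, 0.0] -5.7
[-6.9, 5.1, 0.0] -6.4
[-7.3, 5.9, 0.0] -7.0
[-7.8, 6.6, 0.0] -7.6
```

Still closing; three more rows.

```bash
python3 -m creep '[{"gripper":1,"translation":[0,0,0],"turn":0},{"gripper":1,"translation":[0,0,0],"turn":0},{"gripper":1,"translation":[0,0,0],"turn":0}]'
```

```text
time_s: 13.82
ee_pos: [0.4893, -0.0585, 0.1627]
tcp_rot: [0.981, -0.193, -0.0, -0.001]
contact_force: [-0.1, 5.2, 1.3]
width: 0.0121
grasp_force: 30.0
```

```bash
python3 -m creep '[{"gripper":1,"translation":[-0.8,0.3,0],"turn":-0.6},{"gripper":1,"translation":[-1.6,0.6,0],"turn":-1.3},{"gripper":1,"translation":[-2.4,1.0,0],"turn":-1.9},{"gripper":1,"translation":[-3.2,1.5,0],"turn":-2.5},{"gripper":1,"translation":[-3.9,2.0,0],"turn":-3.2},{"gripper":1,"translation":[-4.6,2.5,0],"turn":-3.8},{"gripper":1,"translation":[-5.2,3.1,0],"turn":-4.5},{"gripper":1,"translation":[-5.8,3.8,0],"turn":-5.1},{"gripper":1,"translation":[-6.4,4.4,0],"turn":-5.7},{"gripper":1,"translation":[-6.9,5.1,0],"turn":-6.4},{"gripper":1,"translation":[-7.3,5.9,0],"turn":-7.0},{"gripper":1,"translation":[-7.8,6.6,0],"turn":-7.6}]'; python3 arc.py .79 1.6 12
```

```text
time_s: 15.32
ee_pos: [0.3923, -0.0912, 0.1627]
tcp_rot: [0.979, 0.203, 0.001, 0.001]
contact_force: [6.5, -5.6, -8.1]
width: 0.0118
grasp_force: 30.0
phi now 0.7926316593444993 r 0.13122173967845574 0.13250283015845357
[-0.8, 0.3, -0.0] -0.6
[-1.6, 0.7, -0.0] -1.3
[-2.4, 1.1, -0.0] -1.9
[-3.2, 1.5, -0.0] -2.6
[-3.9, 2.0, -0.0] -3.2
[-4.6, 2.6, 0.0] -3.9
[-5.3, 3.2, 0.0] -4.5
[-5.9, 3.8, 0.0] -5.2
[-6.4, 4.5, 0.0] -5.8
[-6.9, 5.2, 0.0] -6.4
[-7.4, 6.0, 0.0] -7.1
[-7.8, 6.8, 0.0] -7.7
```

```bash
python3 -m creep '[{"gripper":1,"translation":[-0.8,0.3,0],"turn":-0.6},{"gripper":1,"translation":[-1.6,0.7,0],"turn":-1.3},{"gripper":1,"translation":[-2.4,1.1,0],"turn":-1.9},{"gripper":1,"translation":[-3.2,1.5,0],"turn":-2.6},{"gripper":1,"translation":[-3.9,2.0,0],"turn":-3.2},{"gripper":1,"translation":[-4.6,2.6,0],"turn":-3.9},{"gripper":1,"translation":[-5.3,3.2,0],"turn":-4.5},{"gripper":1,"translation":[-5.9,3.8,0],"turn":-5.2},{"gripper":1,"translation":[-6.4,4.5,0],"turn":-5.8},{"gripper":1,"translation":[-6.9,5.2,0],"turn":-6.4},{"gripper":1,"translation":[-7.4,6.0,0],"turn":-7.1},{"gripper":1,"translation":[-7.8,6.8,0],"turn":-7.7}]'; python3 arc.py 0 .1 1;  python3 -m creep '[{"gripper":1,"translation":[0,0,0],"turn":0},{"gripper":0.5,"translation":[0,0,0],"turn":0},{"gripper":-0.2,"translation":[0,0,0],"turn":0},{"gripper":-0.2,"translation":[0,0,0],"turn":0},{"gripper":-0.2,"translation":[0,0,0],"turn":0},{"gripper":-0.2,"translation":[0,0,0],"turn":0},{"gripper":-0.2,"translation":[0,0,-2],"turn":0},{"gripper":-0.2,"translation":[0,0,-5],"turn":0},{"gripper":-0.2,"translation":[0,0,-9],"turn":0},{"gripper":-0.2,"translation":[0,0,-12],"turn":0},{"gripper":-0.2,"translation":[0,0,-12],"turn":0}]'; python3 - <<'E'
from h import *
a=viewer.get_image("top")[100:310,200:440]; b=viewer.get_image("wrist")
cv2.imwrite("pics/f.png",np.hstack([cv2.resize(a,(400,350)),cv2.resize(b,(400,350))]))
E
```

```text
time_s: 16.82
ee_pos: [0.3478, -0.1844, 0.1627]
tcp_rot: [0.821, 0.571, 0.0, 0.0]
contact_force: [6.0, 0.2, -3.8]
width: 0.012
grasp_force: 30.0
phi now 1.602061441270321 r 0.13107521378854614 0.13250283015845357
[-1.2, 0.5, 0.0] -1.0
time_s: 18.2
ee_pos: [0.3479, -0.1844, 0.2841]
tcp_rot: [0.821, 0.57, 0.0, 0.002]
contact_force: [0.7, 0.3, 0.1]
width: 0.0529
grasp_force: 0.0
```

View pics/f.png

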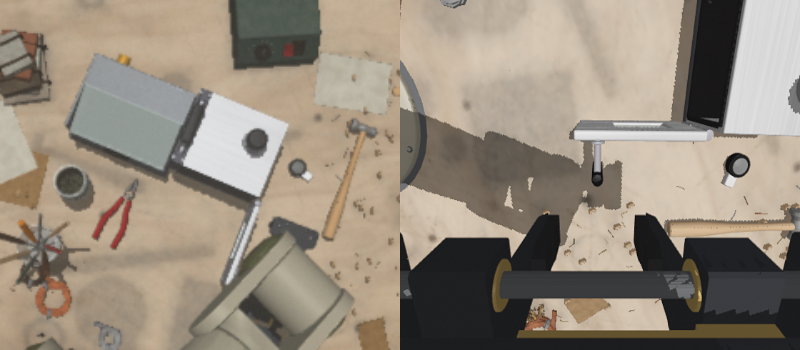

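The pictures show the door standing square to the front (wrist view, panel from (575,130) to (710,133)). The gripper is clear above the bar at (597,178), and the knob, gate and bystanders are where they should be. Handing in.

```bash
python3 -c "
from station import ticket; print(ticket.job_done())"
```

```text
the job is handed in; nothing more can be done
None
```

I pressed the inner gate and felt it hard on its stop (about 16 N), held the vent knob at its stop for just over 1 s and let it back down, then left the outer door open at about 1.6 rad with the gripper clear, and handed the job in; no verdict was shown.

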